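# Tug-test the pegs of a glued peg rail

### The job

Lock the peg rail down in its test jig by giving both hold-downs a quarter turn clockwise until they drop into their locked detents, then work along the rail from the red hold-down to the black one, tugging every peg straight up with about 10 to 15 N (hold it for two seconds, never over 40 N) to see whether its glue holds. Leave each peg that holds fully home in its hole; lay each peg that comes out in the blue tray before testing the next. When all are tested, turn both hold-downs back to their open detents so the rail can be lifted off, and leave the rail in the jig and the other things on the bench alone.

Things in the scene. Friction and masses are not known exactly. Their poses are not given: they have to be found in the camera images.
- jig: fixed plywood test jig, 136 x 500 x 12 mm base (x across, y along); origin: centre of its underside on the bench. Its +y end carries the red hold-down, its -y end the black one, on axes 210 mm from the centre. Low fences and end blocks hold the rail in place; no part of it but the hold-downs stands higher than the rail's top.
- rail: loose dark wooden peg rail, 80 x 340 x 26 mm, lying in the jig; origin: centre of its underside (12 mm above the bench), y along the rail towards the red end. Six holes on its centre line, 48 mm apart, numbered 1 to 6 from the red end. About 0.85 kg; unlocked, a pull on a peg can lift the rail.
- hole_1 (a point): centre of hole 1's mouth on the rail's top face (38 mm above the bench), 120 mm from the rail's centre towards the red end; z up
- hole_2 (a point): centre of hole 2's mouth on the rail's top face (38 mm above the bench), 72 mm from the rail's centre towards the red end; z up
- hole_3 (a point): centre of hole 3's mouth on the rail's top face (38 mm above the bench), 24 mm from the rail's centre towards the red end; z up
- hole_4 (a point): centre of hole 4's mouth on the rail's top face (38 mm above the bench), 24 mm from the rail's centre towards the black end; z up
- hole_5 (a point): centre of hole 5's mouth on the rail's top face (38 mm above the bench), 72 mm from the rail's centre towards the black end; z up
- hole_6 (a point): centre of hole 6's mouth on the rail's top face (38 mm above the bench), 120 mm from the rail's centre towards the black end; z up
- peg_1: turned pale peg of hole 1 (may be absent), 45 g. Origin: centre of its shoulder's underside, which sits on the rail's top; z towards the head. Above it: shoulder 22 mm dia, 4 mm high, stem 15 mm dia to 34 mm, head 28 mm dia from 34 to 54 mm (straight sides 38 to 50 mm: grip there). Below: tenon 15 mm dia, 22 mm long. A glued peg gives about 1 mm, then holds; a failed one slides out.
- peg_2: turned pale peg of hole 2 (may be absent), 45 g. Origin: centre of its shoulder's underside, which sits on the rail's top; z towards the head. Above it: shoulder 22 mm dia, 4 mm high, stem 15 mm dia to 34 mm, head 28 mm dia from 34 to 54 mm (straight sides 38 to 50 mm: grip there). Below: tenon 15 mm dia, 22 mm long. A glued peg gives about 1 mm, then holds; a failed one slides out.
- peg_3: turned pale peg of hole 3 (may be absent), 45 g. Origin: centre of its shoulder's underside, which sits on the rail's top; z towards the head. Above it: shoulder 22 mm dia, 4 mm high, stem 15 mm dia to 34 mm, head 28 mm dia from 34 to 54 mm (straight sides 38 to 50 mm: grip there). Below: tenon 15 mm dia, 22 mm long. A glued peg gives about 1 mm, then holds; a failed one slides out.
- peg_4: turned pale peg of hole 4 (may be absent), 45 g. Origin: centre of its shoulder's underside, which sits on the rail's top; z towards the head. Above it: shoulder 22 mm dia, 4 mm high, stem 15 mm dia to 34 mm, head 28 mm dia from 34 to 54 mm (straight sides 38 to 50 mm: grip there). Below: tenon 15 mm dia, 22 mm long. A glued peg gives about 1 mm, then holds; a failed one slides out.
- peg_5: turned pale peg of hole 5 (may be absent), 45 g. Origin: centre of its shoulder's underside, which sits on the rail's top; z towards the head. Above it: shoulder 22 mm dia, 4 mm high, stem 15 mm dia to 34 mm, head 28 mm dia from 34 to 54 mm (straight sides 38 to 50 mm: grip there). Below: tenon 15 mm dia, 22 mm long. A glued peg gives about 1 mm, then holds; a failed one slides out.
- peg_6: turned pale peg of hole 6 (may be absent), 45 g. Origin: centre of its shoulder's underside, which sits on the rail's top; z towards the head. Above it: shoulder 22 mm dia, 4 mm high, stem 15 mm dia to 34 mm, head 28 mm dia from 34 to 54 mm (straight sides 38 to 50 mm: grip there). Below: tenon 15 mm dia, 22 mm long. A glued peg gives about 1 mm, then holds; a failed one slides out.
- clamp_red (a joint): red quarter-turn hold-down, next to hole 1. 0 = open detent, 1.571 = locked detent; grows clockwise from above. The handle sinks 3 mm as it locks; an over-centre detent (0.11 N m) throws it to the nearer end once 0.15 past half way. Wing 48 long, 13 thick, 36 mm high, over a tongue reaching 55 mm from the axis; both lie across the jig when open, along it when locked (tongue over the rail).
- clamp_black (a joint): black quarter-turn hold-down, next to hole 6. 0 = open detent, 1.571 = locked detent; grows clockwise from above. The handle sinks 3 mm as it locks; an over-centre detent (0.11 N m) throws it to the nearer end once 0.15 past half way. Wing 48 long, 13 thick, 36 mm high, over a tongue reaching 55 mm from the axis; both lie across the jig when open, along it when locked (tongue over the rail).
- clamp_red_grip (a point): point on the red hold-down's axis at the height to grip its wing, 30 mm over the rail's top when locked, 33 mm when open (wing top 14.5 mm higher, tongue's top 21.5 mm lower); turns with it, x along the wing
- clamp_black_grip (a point): point on the black hold-down's axis at the height to grip its wing, 30 mm over the rail's top when locked, 33 mm when open (wing top 14.5 mm higher, tongue's top 21.5 mm lower); turns with it, x along the wing
- tray: loose blue open re-glue tray, 150 x 180 x 45 mm (x, y, z), walls and floor about 6 mm, 0.55 kg; origin: centre of its underside
- glue: standing white glue bottle with red cap, 60 mm dia, 170 mm tall; bystander; origin: centre of its underside
- tape_measure: red tape measure, 70 x 35 x 62 mm; bystander; origin: centre of its underside
- round_box: small open round wooden box, 80 mm dia, 45 mm tall; bystander; origin: centre of its underside
- round_box_2: smaller open round wooden box, 72 mm dia, 40 mm tall; bystander; origin: centre of its underside

How it is judged:
On the way, in this order (a step that is already met when the one before it is completed fails the run):
1. both hold-downs turned a quarter turn clockwise and dropped into their locked detents (value of joint each of clamp_red, clamp_black above 1.5 rad), for 0.2 s.
2. peg 1: it held against an upward pull of at least 8 N for a second, or it came out and lies released in the tray (((contact force between peg_1 and rail above 8 N and z of peg_1 in the frame of hole_1 between 0.0006 and 0.003 m and contact force between the fingers and peg_1 above 5 N) or (x of peg_1 in the frame of tray between -0.069 and 0.069 m and y of peg_1 in the frame of tray between -0.084 and 0.084 m and z of peg_1 in the frame of tray between 0 and 0.06 m and linear speed of peg_1 below 0.03 m/s and contact force between the fingers and peg_1 below 0.1 N))), for 1 s.
3. peg 2: it held against an upward pull of at least 8 N for a second, or it came out and lies released in the tray (((contact force between peg_2 and rail above 8 N and z of peg_2 in the frame of hole_2 between 0.0006 and 0.003 m and contact force between the fingers and peg_2 above 5 N) or (x of peg_2 in the frame of tray between -0.069 and 0.069 m and y of peg_2 in the frame of tray between -0.084 and 0.084 m and z of peg_2 in the frame of tray between 0 and 0.06 m and linear speed of peg_2 below 0.03 m/s and contact force between the fingers and peg_2 below 0.1 N))), for 1 s.
4. peg 3: it held against an upward pull of at least 8 N for a second, or it came out and lies released in the tray (((contact force between peg_3 and rail above 8 N and z of peg_3 in the frame of hole_3 between 0.0006 and 0.003 m and contact force between the fingers and peg_3 above 5 N) or (x of peg_3 in the frame of tray between -0.069 and 0.069 m and y of peg_3 in the frame of tray between -0.084 and 0.084 m and z of peg_3 in the frame of tray between 0 and 0.06 m and linear speed of peg_3 below 0.03 m/s and contact force between the fingers and peg_3 below 0.1 N))), for 1 s.
5. peg 4: it held against an upward pull of at least 8 N for a second, or it came out and lies released in the tray (((contact force between peg_4 and rail above 8 N and z of peg_4 in the frame of hole_4 between 0.0006 and 0.003 m and contact force between the fingers and peg_4 above 5 N) or (x of peg_4 in the frame of tray between -0.069 and 0.069 m and y of peg_4 in the frame of tray between -0.084 and 0.084 m and z of peg_4 in the frame of tray between 0 and 0.06 m and linear speed of peg_4 below 0.03 m/s and contact force between the fingers and peg_4 below 0.1 N))), for 1 s.
6. peg 5: it held against an upward pull of at least 8 N for a second, or it came out and lies released in the tray (((contact force between peg_5 and rail above 8 N and z of peg_5 in the frame of hole_5 between 0.0006 and 0.003 m and contact force between the fingers and peg_5 above 5 N) or (x of peg_5 in the frame of tray between -0.069 and 0.069 m and y of peg_5 in the frame of tray between -0.084 and 0.084 m and z of peg_5 in the frame of tray between 0 and 0.06 m and linear speed of peg_5 below 0.03 m/s and contact force between the fingers and peg_5 below 0.1 N))), for 1 s.
7. peg 6: it held against an upward pull of at least 8 N for a second, or it came out and lies released in the tray (((contact force between peg_6 and rail above 8 N and z of peg_6 in the frame of hole_6 between 0.0006 and 0.003 m and contact force between the fingers and peg_6 above 5 N) or (x of peg_6 in the frame of tray between -0.069 and 0.069 m and y of peg_6 in the frame of tray between -0.084 and 0.084 m and z of peg_6 in the frame of tray between 0 and 0.06 m and linear speed of peg_6 below 0.03 m/s and contact force between the fingers and peg_6 below 0.1 N))), for 1 s.
8. both hold-downs turned back and dropped into their open detents (value of joint each of clamp_red, clamp_black below 0.07 rad), for 0.2 s.
At the end, for the whole second after the job is handed in: Both hold-downs open in their detents (joint below 0.07 rad); every peg present either stands fully home in its hole (within 4 mm, upright within 0.12 rad) or lies at rest inside the tray; the rail lies in the jig (within 5 mm) (all of step 8 and ((distance between peg_1 and hole_1 below 0.004 m and angle between peg_1's own z axis and vertical below 0.12 rad and linear speed of peg_1 below 0.03 m/s) or (x of peg_1 in the frame of tray between -0.069 and 0.069 m and y of peg_1 in the frame of tray between -0.084 and 0.084 m and z of peg_1 in the frame of tray between 0 and 0.06 m and linear speed of peg_1 below 0.03 m/s)) and ((distance between peg_2 and hole_2 below 0.004 m and angle between peg_2's own z axis and vertical below 0.12 rad and linear speed of peg_2 below 0.03 m/s) or (x of peg_2 in the frame of tray between -0.069 and 0.069 m and y of peg_2 in the frame of tray between -0.084 and 0.084 m and z of peg_2 in the frame of tray between 0 and 0.06 m and linear speed of peg_2 below 0.03 m/s)) and ((distance between peg_3 and hole_3 below 0.004 m and angle between peg_3's own z axis and vertical below 0.12 rad and linear speed of peg_3 below 0.03 m/s) or (x of peg_3 in the frame of tray between -0.069 and 0.069 m and y of peg_3 in the frame of tray between -0.084 and 0.084 m and z of peg_3 in the frame of tray between 0 and 0.06 m and linear speed of peg_3 below 0.03 m/s)) and ((distance between peg_4 and hole_4 below 0.004 m and angle between peg_4's own z axis and vertical below 0.12 rad and linear speed of peg_4 below 0.03 m/s) or (x of peg_4 in the frame of tray between -0.069 and 0.069 m and y of peg_4 in the frame of tray between -0.084 and 0.084 m and z of peg_4 in the frame of tray between 0 and 0.06 m and linear speed of peg_4 below 0.03 m/s)) and ((distance between peg_5 and hole_5 below 0.004 m and angle between peg_5's own z axis and vertical below 0.12 rad and linear speed of peg_5 below 0.03 m/s) or (x of peg_5 in the frame of tray between -0.069 and 0.069 m and y of peg_5 in the frame of tray between -0.084 and 0.084 m and z of peg_5 in the frame of tray between 0 and 0.06 m and linear speed of peg_5 below 0.03 m/s)) and ((distance between peg_6 and hole_6 below 0.004 m and angle between peg_6's own z axis and vertical below 0.12 rad and linear speed of peg_6 below 0.03 m/s) or (x of peg_6 in the frame of tray between -0.069 and 0.069 m and y of peg_6 in the frame of tray between -0.084 and 0.084 m and z of peg_6 in the frame of tray between 0 and 0.06 m and linear speed of peg_6 below 0.03 m/s)) and horizontal distance between rail and jig below 0.005 m and z of rail in the frame of jig below 0.015 m); the robot touches nothing.
It fails at once if a glued peg is wrenched: pulled against the rail with more than 40 N ((contact force between peg_1 and rail above 40 N and z of peg_1 in the frame of hole_1 above 0.0006 m) or (contact force between peg_2 and rail above 40 N and z of peg_2 in the frame of hole_2 above 0.0006 m) or (contact force between peg_3 and rail above 40 N and z of peg_3 in the frame of hole_3 above 0.0006 m) or (contact force between peg_4 and rail above 40 N and z of peg_4 in the frame of hole_4 above 0.0006 m) or (contact force between peg_5 and rail above 40 N and z of peg_5 in the frame of hole_5 above 0.0006 m) or (contact force between peg_6 and rail above 40 N and z of peg_6 in the frame of hole_6 above 0.0006 m)).
It fails at once if the rail is lifted out of the jig (z of rail in the frame of jig above 0.024 m).
It fails at once if a bystander is pushed more than 4 cm or knocked over (distance of any of glue, tape_measure, round_box, round_box_2 from where it was at the start of the episode above 0.04 m or angle between glue's own z axis and vertical above 0.6 rad).
Of peg_1, peg_2, peg_3, peg_4, peg_5, peg_6 only 4 to 6 are there at a start; the rules pass over those that are not, and their reading is None.
At some moment in a run one of tray may be knocked a few centimetres aside while the robot is not near it.
Once in a run the grip may slacken for a moment while it holds something.
It also fails if it takes over 210 s, if anything falls off the work surface, if the arm or the gripper's body presses on something with over 40 N, if the wrist force passes 120 N, or if a joint passes its speed limit or range.

### The arm

A 6-joint arm with a two-finger parallel gripper is mounted at the origin on the work surface. World frame = base frame: x ahead of the robot, y to its left, z up, the work surface at z = 0. Lengths are in m, angles in rad, forces in N, time in s.
With the tool pointing down it reaches from about 0.375 to 0.975 m from the base axis. Payload 3.8 kg.
Tool frame: the origin (TCP) lies on the centre line of the jaws, within the pads' length; the fingertips stand 17 mm ahead of it and the grasp point (between the pads) lies 2 mm behind it (bot.tip_extent is the distance from the TCP to the fingertips, in m); z points along the fingers, y is the line along which they close (so a half turn about z gives the same grasp; the last joint's range is limited). The gripper opens to 85 mm and grips with 20 to 120 N. Pads are 22 mm wide; open, the fingers measure 114 mm over their backs; the gripper's body (76 mm by 85 mm) begins 54 mm behind the grasp point. The pads swing forward as they close: fully open they stand 13 mm farther back than shut.
Start: joints at [-1.369, 0.264, 1.604, -0, 1.274, -0.037], TCP at [0.16, -0.656, 0.248] pointing down, gripper open.
Joint ranges: [-2.63, 2.63], [-0.94, 2.18], [0.31, 2.57], [-1.31, 4.45], [0, 2.66], [-2.55, 2.55]. Speed limits (rad/s): [2.57, 2.57, 3.14, 3.14, 3.14, 3.14].

### API

Orientations are given as a rotation vector (axis times angle).
In Python, from workcell import readout, read_camera, finish_job, bot gives the robot as it stands.
- The arm moves only by the tool jog_arm, never from a script. Its argument "deltas" is one flat list of numbers, 7 for each row, row after row: the shift along the tool's x, y, z in m, then the turn, a rotation vector about the tool's x, y, z in degrees, then the gripper command: -1 is shut, 1 is fully open, values between are in proportion. A call has 1 to 8 rows; each row is the pose to reach, as a shift and turn from the pose commanded when the call began, along the tool's axes at that moment; what a row does not reach only later rows make up. A row lasts 1/10 s, in which the tool goes at most 50 mm and 8.59 degrees, less where a joint would pass 70% of its speed; a pose out of reach is approached as far as the arm can. A call with a gripper value outside its range is refused whole. The fingers move at their own pace and stop on an object; "squeeze" is the grip in N (left out, the last holds). Time passes only in rows, so rows that repeat a pose let the fingers close. It gives the time, the measured TCP pose, the force, the opening and the grip force at its end, in the units of the state.
- readout.read_state(): the state, without advancing time (a new reading comes with each control period).
- read_camera(name): name is "scene" or "top" or "wrist"; returns a dict with "color" (400x640x3 uint8, blue, green, red), "fx", "fy", "cx", "cy" (pixels), "origin" and "attitude" of the camera in the world. Camera axes: x right, y down, z forward; pixel columns grow to the right and rows downward; lengths in m; the calibration is good to about 2 mm. A picture is of the moment at which its call begins. There is no depth.
- finish_job(): hands the job in; it is judged then, once.
The state is a dict: "time": time; "q": joint angles; "joint_vel": joint speeds; "joint_torque": joint torques, N m; "tool_pos": TCP position; "tcp_rot": TCP orientation; "wrist_force": force on the tool from outside, world axes, zero at the start; "torque": the same for the moment, N m; "width": opening from 0.0 (shut) to 1.0 (fully open); "grip_force": force on a finger pad.
Only numpy, scipy, OpenCV 4.12 (cv2) and the standard library are available. Lean on these libraries where they do the work, as an engineer would, in place of code of your own. Each camera call takes 0.05 s, during which the arm holds its last target. There are 200 camera calls.

## Working session

There is one attempt and no reset: what is moved stays moved. The work goes in short steps, Python scripts to look and compute and a tool call to move; the robot and the scene stay as the last step left them, time stands still between calls to the robot, and variables do not carry over. Pictures are saved under pics/ and viewed, at most 14 in all, crops included, and the job is handed in when it is done.

Besides the shell and the picture viewer there is one more tool, called by a JSON object that holds its "op" and its "data". jog_arm: Moves the arm, as the interface text tells. Its arguments: {"type":"object","properties":{"deltas":{"type":"array"},"squeeze":{"type":"number"}},"required":["deltas"]}

```bash
mkdir -p pics; ls
cat > h.py <<'E'
import numpy as np, cv2
from workcell import readout, read_camera, finish_job, bot
from scipy.spatial.transform import Rotation as R
def att(c):
    a=np.array(c["attitude"],float)
    return a if a.shape==(3,3) else (R.from_rotvec(a).as_matrix() if a.size==3 else R.from_quat(a).as_matrix())
def ray(c,u,v,z):
    d=att(c)@np.array([(u-c["cx"])/c["fx"],(v-c["cy"])/c["fy"],1.]); o=np.array(c["origin"])
    return o+d*(z-o[2])/d[2]
def proj(c,p):
    q=att(c).T@(np.array(p)-np.array(c["origin"])); return c["fx"]*q[0]/q[2]+c["cx"], c["fy"]*q[1]/q[2]+c["cy"]
E
python3 - <<'E'
from h import *
s=readout.read_state(); print({k:np.round(v,3) for k,v in s.items()})
for n in("scene","top"):
    c=read_camera(n); cv2.imwrite(f"pics/{n}0.png",c["color"]); print(n,c["fx"],c["origin"],c["attitude"])
E
```

```text
pics
{'time': np.float64(0.0), 'q': array([-1.369,  0.265,  1.605,  0.   ,  1.274, -0.037]), 'joint_vel': array([-0.   , -0.   ,  0.001, -0.   ,  0.   , -0.001]), 'joint_torque': array([ 1.0000e-03, -5.1511e+01, -3.6731e+01,  0.0000e+00,  1.3000e-02,
       -0.0000e+00]), 'tool_pos': array([ 0.16 , -0.655,  0.247]), 'tcp_rot': array([-3.117, -0.374,  0.   ]), 'wrist_force': array([0.512, 0.429, 0.656]), 'torque': array([ 0.009, -0.043,  0.01 ]), 'grip_force': np.float64(0.0), 'width': np.float64(0.998)}
scene 373.2897563072845 [ 1.00702218 -0.68530782  0.59059053] [-2.11141474 -0.64083073  0.31459575]
top 426.82451656679723 [ 0.54287249 -0.05912939  1.24723388] [-2.19188555  2.16809474 -0.06471672]
```

View pics/top0.png

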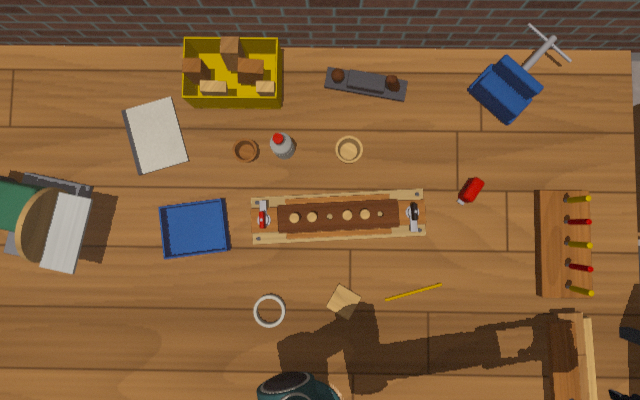

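View pics/scene0.png

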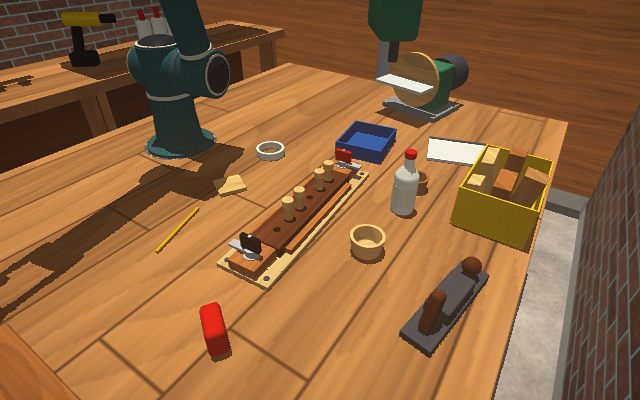

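The top view shows the jig with red hold-down at about (263,215) on the left and black at (413,216). Pegs stand at about (294,217), (312,217), (347,215) and (365,214), so holes 3 (330,216) and 6 (380,214) are empty. The tray is at (195,229).

Run:
```python
from h import *
c=read_camera("top"); im=c["color"]; hsv=cv2.cvtColor(im,cv2.COLOR_BGR2HSV)
for n,(u,v),z in [("red",(263,215),.085),("blk",(413,216),.085),("p1",(294,217.5),.092),("p2",(312,217),.092),("h3",(330,216),.038),("p4",(347,215.5),.092),("p5",(365,214),.092),("h6",(380,213.5),.038),("cornerTL",(251,198),.012),("TR",(424,190),.012),("BL",(253,243),.012),("BR",(425,235),.012),("tray",(195,229),.045)]:
    print(n,np.round(ray(c,u,v,z),3))
b=((hsv[...,0]>100)&(hsv[...,0]<125)&(hsv[...,1]>120)).astype(np.uint8); b[:,:140]=0;b[:,250:]=0;b[:180]=0
x=cv2.findContours(b,0,2)[0]; x=max(x,key=cv2.contourArea); r=cv2.minAreaRect(x); print("tray",r,[np.round(ray(c,*p,.045)[:2],3) for p in cv2.boxPoints(r)])
cv2.imwrite("pics/top_crop.png",cv2.resize(im[170:270,150:440],None,fx=2.7,fy=2.7,interpolation=cv2.INTER_CUBIC))
```

```text
red [0.569 0.124 0.085]
blk [ 0.571 -0.284  0.085]
p1 [0.563 0.039 0.092]
p2 [ 0.565 -0.01   0.092]
h3 [ 0.569 -0.059  0.038]
p4 [ 0.57  -0.105  0.092]
p5 [ 0.575 -0.153  0.092]
h6 [ 0.578 -0.2    0.038]
cornerTL [0.62  0.171 0.012]
TR [ 0.648 -0.33   0.012]
BL [0.49  0.162 0.012]
BR [ 0.518 -0.332  0.012]
tray [0.528 0.321 0.045]
tray ((192.17034912109375, 228.26553344726562), (51.95445251464844, 64.15211486816406), 82.33319854736328) [array([0.59 , 0.431]), array([0.616, 0.252]), array([0.471, 0.228]), array([0.445, 0.406])]
```

View pics/top_crop.png

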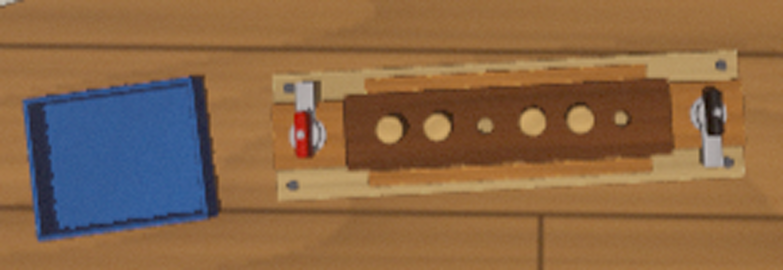

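```bash
cat >> h.py <<'E'
def yaw():
    X=R.from_rotvec(readout.read_state()["tcp_rot"]).as_matrix()[:,0]; return np.arctan2(X[1],X[0])
def delta(x,y,z,yw):
    s=readout.read_state(); M=R.from_rotvec(s["tcp_rot"]).as_matrix()
    T=R.from_matrix(np.array([[np.cos(yw),np.sin(yw),0],[np.sin(yw),-np.cos(yw),0],[0,0,-1]]))
    print("d",np.round(M.T@(np.array([x,y,z])-s["tool_pos"]),4),"rot",np.round((R.from_matrix(M).inv()*T).as_rotvec(degrees=True),1),"yaw",round(yaw(),3),"pos",np.round(s["tool_pos"],4),"F",np.round(s["wrist_force"],1),"t",s["time"])
E
python3 -c "
from h import *
delta(.583,-.291,.25,3.2)"
```

```text
d [ 0.4976 -0.2538 -0.0023] rot [  -0.    -0.2 -169.7] yaw 0.239 pos [ 0.1596 -0.6553  0.2472] F [-0.2  0.3 -0.5] t 0.15
```

{"op": "jog_arm", "data": {"deltas": [0.498,-0.254,0,0,0,-170,1,0.498,-0.254,0,0,0,-170,1,0.498,-0.254,0,0,0,-170,1,0.498,-0.254,0,0,0,-170,1,0.498,-0.254,0,0,0,-170,1,0.498,-0.254,0,0,0,-170,1,0.498,-0.254,0,0,0,-170,1,0.498,-0.254,0,0,0,-170,1]}}

```text
time: 0.95
tool_pos: [0.464, -0.3933, 0.248]
tcp_rot: [-2.357, -2.077, 0.0]
wrist_force: [-0.1, -0.5, -0.7]
width: 0.999
grip_force: 0.0
```

```bash
python3 -c "
from h import *
delta(.583,-.291,.25,3.2)"
```

```text
d [ 0.1164  0.1052 -0.002 ] rot [  -0.    -0.  -100.6] yaw 1.445 pos [ 0.464  -0.3933  0.248 ] F [-0.1 -0.5 -0.7] t 0.95
```

{"op": "jog_arm", "data": {"deltas": [0.116,0.105,0,0,0,-100,1,0.116,0.105,0,0,0,-100,1,0.116,0.105,0,0,0,-100,1,0.116,0.105,0,0,0,-100,1,0.116,0.105,0,0,0,-100,1,0.116,0.105,0,0,0,-100,1,0.116,0.105,0,0,0,-100,1,0.116,0.105,0,0,0,-100,1]}}

```text
time: 1.75
tool_pos: [0.5821, -0.2935, 0.2477]
tcp_rot: [-0.771, -3.044, -0.0]
wrist_force: [-0.1, 0.4, 0.3]
width: 1.004
grip_force: 0.0
```

{"op": "jog_arm", "data": {"deltas": [0,0,0,0,0,-31,1,0,0,0,0,0,-31,1,0,0,0,0,0,-31,1,0,0,0,0,0,-31,1,0,0,0,0,0,-31,1]}}

```text
time: 2.25
tool_pos: [0.582, -0.2937, 0.2478]
tcp_rot: [0.06, -3.14, -0.001]
wrist_force: [1.4, -0.1, -0.2]
width: 0.998
grip_force: 0.0
```

```bash
python3 -c "
from h import *
delta(.583,-.291,.25,3.2)
print(readout.read_state()['q'])
c=read_camera('wrist'); cv2.imwrite('pics/w1.png',c['color']); print(c['origin'])
print('blk axis px', proj(c,(.583,-.291,.085)),'h6',proj(c,(.578,-.2,.038)),'p5',proj(c,(.575,-.153,.092)))"
```

```text
d [-0.0011  0.0026 -0.0022] rot [ 0.  -0.  -1.1] yaw -3.103 pos [ 0.582  -0.2937  0.2478] F [ 1.4 -0.1 -0.2] t 2.25
[-5.05520176e-01  2.21508322e-01  1.65687994e+00  1.50331391e-06
  1.26400511e+00 -2.11472626e+00]
[ 0.51355772 -0.29696605  0.37262035]
blk axis px (np.float64(322.14530954468796), np.float64(192.63499640148066)) h6 (np.float64(416.8899318311032), np.float64(179.54137955972703)) p5 (np.float64(492.93276555944453), np.float64(191.43686704906548))
```

View pics/w1.png

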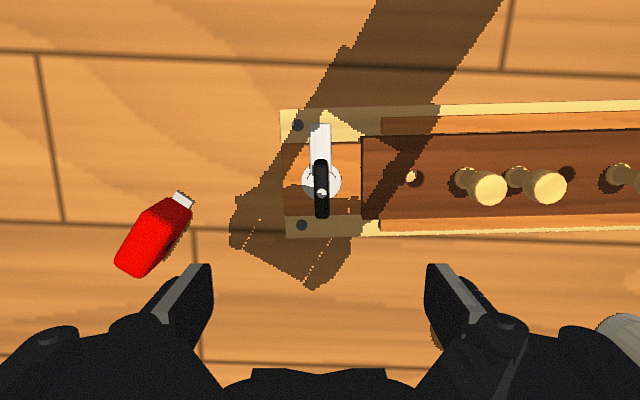

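The wrist view shows the black wing at (321,188) with its tongue pointing up (-x), the empty hole 6 at (413,177), peg 5's head at (489,188) and peg 4's at (549,188). That matches the predictions to within about 4 px.

```bash
python3 -c "
from h import *
c=read_camera('wrist'); im=c['color']; hsv=cv2.cvtColor(im,cv2.COLOR_BGR2HSV)
print(c['fx'],[np.round(ray(c,*p),4) for p in [(414,177,.038),(489.5,188.5,.092),(549.5,188.5,.092)]])
m=(hsv[...,2]<45).astype(np.uint8); m[:150]=0;m[225:]=0;m[:,:300]=0;m[:,345:]=0
n,l,st,ce=cv2.connectedComponentsWithStats(m); i=1+st[1:,4].argmax(); print(st[i],ce[i])
x,y,w,h=st[i][:4]
print([np.round(ray(c,*p),4) for p in [(x+w/2,y,.0855),(x+w/2,y+h,.0855),(x+w/2,y+h,.0495)]])"
```

```text
356.02532133901025 [array([ 0.5759, -0.203 ,  0.038 ]), array([ 0.573 , -0.1562,  0.092 ]), array([ 0.5713, -0.1077,  0.092 ])]
[313 159  17  60 647] [320.79289026 189.89953632]
[array([ 0.5551, -0.2927,  0.0855]), array([ 0.6059, -0.2907,  0.0855]), array([ 0.6175, -0.2899,  0.0495])]
```

{"op": "jog_arm", "data": {"deltas": [0.002,0,0.05,0,0,0,0,0.002,0,0.1,0,0,0,0,0.002,0,0.14,0,0,0,0,0.002,0,0.165,0,0,0,0,0.002,0,0.174,0,0,0,0,0.002,0,0.174,0,0,0,-0.4,0.002,0,0.174,0,0,0,-1,0.002,0,0.174,0,0,0,-1], "squeeze": 40}}

```text
time: 3.15
tool_pos: [0.5807, -0.2918, 0.0756]
tcp_rot: [-0.059, 3.141, 0.005]
wrist_force: [0.1, 6.8, -2.0]
width: 0.148
grip_force: 40.2
```

{"op": "jog_arm", "data": {"deltas": [0,0,0,0,0,0,-1,0,0,0,0,0,0,-1,0,0,0,0,0,0,-1]}}

```text
time: 3.45
tool_pos: [0.5807, -0.2918, 0.0756]
tcp_rot: [-0.059, 3.14, 0.004]
wrist_force: [-0.1, 6.9, -2.4]
width: 0.144
grip_force: 40.1
```

{"op": "jog_arm", "data": {"deltas": [0,0.002,0,0,0,8,-1,0,0.002,0,0,0,16,-1,0,0.002,0,0,0,24,-1,0,0.002,0,0,0,32,-1,0,0.002,0.001,0,0,40,-1,0,0.002,0.001,0,0,48,-1,0,0.002,0.002,0,0,56,-1,0,0.002,0.002,0,0,64,-1]}}

```text
time: 4.25
tool_pos: [0.5813, -0.29, 0.0736]
tcp_rot: [1.622, 2.69, 0.005]
wrist_force: [2.4, 5.9, -7.2]
width: 0.146
grip_force: 39.8
```

{"op": "jog_arm", "data": {"deltas": [0,0,0.001,0,0,8,-1,0,0,0.001,0,0,16,-1,0,0,0.001,0,0,22,-1,0,0,0.001,0,0,26,-1,0,0,0.001,0,0,27,-1,0,0,0.001,0,0,27,-1]}}

```text
time: 4.85
tool_pos: [0.5819, -0.2897, 0.0727]
tcp_rot: [2.198, 2.244, 0.006]
wrist_force: [4.9, 7.8, -5.8]
width: 0.144
grip_force: 42.5
```

```bash
python3 -c "
from h import *
delta(.58,-.291,.074,1.62); print(readout.read_state()['torque'],readout.read_state()['q'])"
```

```text
d [-0.0013 -0.0019 -0.0013] rot [ 0.2 -0.1 -1.6] yaw 1.592 pos [ 0.5819 -0.2897  0.0727] F [ 4.9  7.8 -5.8] t 4.85
[ 1.41261775 -0.54306179  0.57711839] [-0.50202631  0.37124733  1.80954862  0.00435022  0.95937142 -0.52564775]
```

{"op": "jog_arm", "data": {"deltas": [0,0,0,0,0,0,0,0,0,0,0,0,0,0,0,0,-0.05,0,0,0,0,0,0,-0.1,0,0,0,0,0,0,-0.14,0,0,0,0,0,0,-0.14,0,0,0,0,0,0,-0.14,0,0,0,0]}}

```text
time: 5.55
tool_pos: [0.5815, -0.2932, 0.215]
tcp_rot: [2.194, 2.239, 0.002]
wrist_force: [-0.3, -0.1, -0.5]
width: 0.503
grip_force: 0.0
```

```bash
python3 -c "
from h import *
delta(.556,.125,.22,3.2)
c=read_camera('wrist'); cv2.imwrite('pics/w2.png',c['color'])"
```

```text
d [ 0.4186 -0.017  -0.0066] rot [  0.1   0.4 -92.2] yaw 1.591 pos [ 0.5815 -0.2932  0.215 ] F [-0.3 -0.1 -0.5] t 5.55
```

View pics/w2.png

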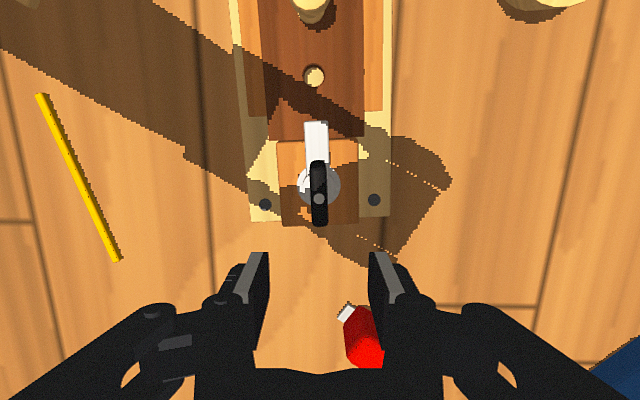

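The black tongue at (316,140) now lies over the rail's end, so black is locked. Next is red.

{"op": "jog_arm", "data": {"deltas": [0.418,-0.017,-0.007,0,0,-92,0,0.418,-0.017,-0.007,0,0,-92,0,0.418,-0.017,-0.007,0,0,-92,0,0.418,-0.017,-0.007,0,0,-92,0,0.418,-0.017,-0.007,0,0,-92,0,0.418,-0.017,-0.007,0,0,-92,0,0.418,-0.017,-0.007,0,0,-92,0,0.418,-0.017,-0.007,0,0,-92,0]}}

```text
time: 6.4
tool_pos: [0.5538, 0.1088, 0.2158]
tcp_rot: [-0.537, -3.092, 0.002]
wrist_force: [0.9, -0.4, -1.2]
width: 0.5
grip_force: 0.0
```

```bash
python3 -c "
from h import *
delta(.556,.125,.22,3.2)"
```

```text
d [ 0.0034  0.016  -0.0042] rot [ -0.1  -0.2 -23.1] yaw 2.797 pos [0.5538 0.1088 0.2158] F [ 0.9 -0.4 -1.2] t 6.4
```

{"op": "jog_arm", "data": {"deltas": [0.003,0.016,-0.004,0,0,-23,0,0.003,0.016,-0.004,0,0,-23,0,0.003,0.016,-0.004,0,0,-23,0,0.003,0.016,-0.004,0,0,-23,0,0.003,0.016,-0.004,0,0,-23,0]}}

```text
time: 6.9
tool_pos: [0.5574, 0.123, 0.2203]
tcp_rot: [0.076, -3.138, 0.001]
wrist_force: [-1.3, 0.5, 0.2]
width: 0.499
grip_force: 0.0
```

```bash
python3 -c "
from h import *
delta(.556,.125,.22,3.2)
c=read_camera('wrist'); im=c['color'];cv2.imwrite('pics/w3.png',im)
print(proj(c,(.557,.126,.0855)),proj(c,(.563,.035,.092)))
hsv=cv2.cvtColor(im,cv2.COLOR_BGR2HSV)
m=(((hsv[...,0]<4)|(hsv[...,0]>175))&(hsv[...,1]>200)).astype(np.uint8)
n,l,st,ce=cv2.connectedComponentsWithStats(m)
for i in range(1,n):
  if st[i,4]>150: print(st[i],ce[i],ray(c,*ce[i],.085))"
```

```text
d [0.0013 0.002  0.0003] rot [-0.  -0.2 -0.6] yaw -3.093 pos [0.5574 0.123  0.2203] F [-1.3  0.5  0.2] t 6.9
(np.float64(323.1524199776025), np.float64(200.04213325766045)) (np.float64(199.69615236691462), np.float64(204.29036517561835))
[317 161  16  66 853] [324.55216882 192.96600234] [0.55159029 0.12677532 0.085     ]
```

View pics/w3.png

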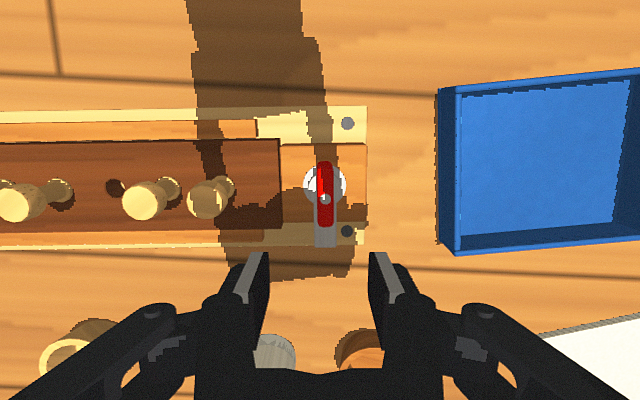

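The red wing is at (324,193) with its tongue pointing down (+x). Peg 1's head is at (206,200), and the tray edge is well clear at x=437 px.

{"op": "jog_arm", "data": {"deltas": [0.002,0.004,0.05,0,0,0,0,0.002,0.004,0.1,0,0,0,0,0.002,0.004,0.135,0,0,0,0,0.002,0.004,0.146,0,0,0,0,0.002,0.004,0.146,0,0,0,-0.4,0.002,0.004,0.146,0,0,0,-1,0.002,0.004,0.146,0,0,0,-1,0.002,0.004,0.146,0,0,0,-1]}}

```text
time: 7.75
tool_pos: [0.5575, 0.1278, 0.0778]
tcp_rot: [-0.081, 3.137, 0.001]
wrist_force: [0.6, 2.8, -1.3]
width: 0.141
grip_force: 42.6
```

{"op": "jog_arm", "data": {"deltas": [0,0,0,0,0,8,-1,0,0,0,0,0,16,-1,0,0,0,0,0,24,-1,0,0,0,0,0,32,-1,0,0,0.001,0,0,40,-1,0,0,0.001,0,0,48,-1,0,0,0.002,0,0,56,-1,0,0,0.002,0,0,64,-1]}}

```text
time: 8.55
tool_pos: [0.5562, 0.126, 0.0756]
tcp_rot: [1.602, 2.701, -0.003]
wrist_force: [-3.0, -4.3, 1.0]
width: 0.145
grip_force: 43.0
```

{"op": "jog_arm", "data": {"deltas": [0,0,0.001,0,0,8,-1,0,0,0.001,0,0,16,-1,0,0,0.001,0,0,22,-1,0,0,0.001,0,0,26,-1,0,0,0.001,0,0,26,-1]}}

```text
time: 9.05
tool_pos: [0.5553, 0.1258, 0.0746]
tcp_rot: [2.164, 2.277, -0.005]
wrist_force: [-5.2, -4.8, 4.9]
width: 0.144
grip_force: 43.6
```

```bash
python3 -c "
from h import *
delta(.58,-.291,.074,1.62); print(readout.read_state()['torque'],readout.read_state()['q'])"
```

```text
d [-0.4175  0.0035  0.0017] rot [-0.1  0.1  0.1] yaw 1.622 pos [0.5553 0.1258 0.0746] F [-5.2 -4.8  4.9] t 9.05
[-0.82640929  1.03578557  0.11770679] [ 0.18037846  0.23659036  1.98519628 -0.00293651  0.92197866  0.13122692]
```

{"op": "jog_arm", "data": {"deltas": [0,0,0,0,0,0,0,0,0,0,0,0,0,0,0,0,-0.05,0,0,0,0,0,0,-0.1,0,0,0,0,0,0,-0.1,0,0,0,0,0,0,-0.1,0,0,0,0]}}

```text
time: 9.65
tool_pos: [0.5583, 0.1278, 0.1761]
tcp_rot: [2.161, 2.275, 0.008]
wrist_force: [-0.5, -0.1, -0.5]
width: 0.505
grip_force: 0.0
```

```bash
python3 -c "
from h import *
delta(.561,.037,.16,1.63)
for n in ('top','wrist'):
  c=read_camera(n); im=c['color']
  if n=='top': cv2.imwrite('pics/t1.png',cv2.resize(im[170:270,150:440],None,fx=2.7,fy=2.7))
"
```

```text
d [-0.0908 -0.002   0.016 ] rot [ 0.4 -0.1 -0.4] yaw 1.622 pos [0.5583 0.1278 0.1761] F [-0.5 -0.1 -0.5] t 9.65
```

View pics/t1.png

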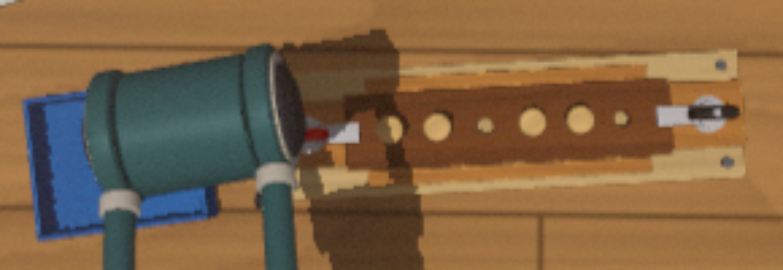

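Both tongues now lie along the rail: red at (345,132), black at (672,115). Moving to peg 1.

{"op": "jog_arm", "data": {"deltas": [-0.046,-0.001,0,0,0,0,0.3,-0.091,-0.002,0,0,0,0,0.3,-0.091,-0.002,0.04,0,0,0,0.3,-0.091,-0.002,0.08,0,0,0,0.3,-0.091,-0.002,0.097,0,0,0,0.3,-0.091,-0.002,0.097,0,0,0,0.3,-0.091,-0.002,0.097,0,0,0,-0.3,-0.091,-0.002,0.097,0,0,0,-1]}}

```text
time: 10.55
tool_pos: [0.5597, 0.0364, 0.0769]
tcp_rot: [2.162, 2.277, 0.002]
wrist_force: [0.0, -0.7, -0.9]
width: 0.321
grip_force: 19.0
```

{"op": "jog_arm", "data": {"deltas": [0,0,0,0,0,0,-1,0,0,0,0,0,0,-1,0,0,0,0,0,0,-1]}}

```text
time: 10.85
tool_pos: [0.5594, 0.0364, 0.0769]
tcp_rot: [2.163, 2.277, 0.002]
wrist_force: [1.4, 1.5, 1.1]
width: 0.319
grip_force: 39.5
```

{"op": "jog_arm", "data": {"deltas": [0,0,-0.001,0,0,0,-1,0,0,-0.0015,0,0,0,-1,0,0,-0.002,0,0,0,-1,0,0,-0.002,0,0,0,-1]}}

```text
time: 11.25
tool_pos: [0.5589, 0.0363, 0.0779]
tcp_rot: [2.163, 2.278, 0.0]
wrist_force: [1.0, -0.1, -2.1]
width: 0.314
grip_force: 39.6
```

{"op": "jog_arm", "data": {"deltas": [0,0,-0.0005,0,0,0,-1,0,0,-0.001,0,0,0,-1,0,0,-0.001,0,0,0,-1]}}

```text
time: 11.55
tool_pos: [0.5577, 0.0362, 0.0781]
tcp_rot: [-2.162, -2.277, 0.003]
wrist_force: [0.1, 0.4, -5.5]
width: 0.316
grip_force: 31.0
```

{"op": "jog_arm", "data": {"deltas": [0,0,-0.0005,0,0,0,-1,0,0,-0.001,0,0,0,-1,0,0,-0.0015,0,0,0,-1,0,0,-0.0015,0,0,0,-1]}}

```text
time: 11.95
tool_pos: [0.5576, 0.0362, 0.0792]
tcp_rot: [-2.163, -2.277, 0.003]
wrist_force: [1.0, -0.0, -13.1]
width: 0.316
grip_force: 40.2
```

```bash
python3 -c "
from h import *
s=readout.read_state();print(s)"
```

```text
{'time': 11.95, 'q': array([ 2.02913105e-02,  2.12595402e-01,  2.00505915e+00, -3.16579647e-05,
        9.26223534e-01, -3.10712762e-02]), 'joint_vel': array([ 0.00042635, -0.00082057,  0.00134867, -0.00086193,  0.00199607,
       -0.00083914]), 'joint_torque': array([ 1.05315079e-01, -5.00356543e+01, -3.61772025e+01,  6.65069232e-02,
        3.27607859e-01,  8.76825477e-03]), 'tool_pos': array([0.55762821, 0.03621332, 0.0792181 ]), 'tcp_rot': array([-2.16253661, -2.27660694,  0.00255169]), 'wrist_force': array([  0.96462394,  -0.03355239, -13.14133844]), 'torque': array([-0.0283799 , -0.19669471,  0.01672429]), 'grip_force': 40.15298366546631, 'width': 0.31604919423428957}
```

{"op": "jog_arm", "data": {"deltas": [0,0,0,0,0,0,-1,0,0,0,0,0,0,-1,0,0,0,0,0,0,-1,0,0,0,0,0,0,-1,0,0,0,0,0,0,-1,0,0,0,0,0,0,-1,0,0,0,0,0,0,-1,0,0,0,0,0,0,-1]}}

```text
time: 12.75
tool_pos: [0.5579, 0.0362, 0.0799]
tcp_rot: [-2.163, -2.277, 0.002]
wrist_force: [-1.8, -0.4, -19.3]
width: 0.316
grip_force: 40.5
```

{"op": "jog_arm", "data": {"deltas": [0,0,0,0,0,0,-1,0,0,0,0,0,0,-1,0,0,0,0,0,0,-1,0,0,0,0,0,0,-1,0,0,0,0,0,0,-1,0,0,0,0,0,0,-1,0,0,0,0,0,0,-1,0,0,0,0,0,0,-1]}}

```text
time: 13.55
tool_pos: [0.5582, 0.0363, 0.0801]
tcp_rot: [-2.163, -2.277, 0.001]
wrist_force: [-2.7, -0.5, -21.8]
width: 0.315
grip_force: 40.7
```

{"op": "jog_arm", "data": {"deltas": [0,0,0,0,0,0,-1,0,0,0,0,0,0,-1,0,0,0,0,0,0,-1,0,0,0,0,0,0,-1,0,0,0,0,0,0,-1,0,0,0,0,0,0,-1,0,0,0,0,0,0,-1,0,0,0,0,0,0,-1]}}

```text
time: 14.35
tool_pos: [0.5585, 0.0363, 0.0803]
tcp_rot: [-2.163, -2.278, 0.001]
wrist_force: [-4.2, -1.4, -23.2]
width: 0.312
grip_force: 40.8
```

Peg 1 held: the pull rose from 13 to 23 N over 2.4 s with only about 1 mm of movement. I'll lower it home and release, using a smaller pull next time because the force creeps up.

{"op": "jog_arm", "data": {"deltas": [0,0,0.001,0,0,0,-1,0,0,0.002,0,0,0,-1,0,0,0.003,0,0,0,-1,0,0,0.004,0,0,0,-1,0,0,0.0045,0,0,0,-1,0,0,0.0045,0,0,0,-1]}}

```text
time: 14.95
tool_pos: [0.5616, 0.0363, 0.0784]
tcp_rot: [2.161, 2.275, 0.007]
wrist_force: [-1.6, 0.9, -4.8]
width: 0.314
grip_force: 42.4
```

{"op": "jog_arm", "data": {"deltas": [0,0,0,0,0,0,-1,0,0,0,0,0,0,-1,0,0,0,0,0,0,-1,0,0,0,0,0,0,-1]}}

```text
time: 15.35
tool_pos: [0.5607, 0.0363, 0.0775]
tcp_rot: [2.162, 2.276, 0.004]
wrist_force: [0.1, 0.3, -0.1]
width: 0.309
grip_force: 42.9
```

{"op": "jog_arm", "data": {"deltas": [0,0,0,0,0,0,0.3,0,0,0,0,0,0,0.3,0,0,-0.045,0,0,0,0.3,0,0,-0.045,0,0,0,0.3,-0.048,0,-0.045,0,0,0,0.3,-0.048,0,-0.045,0,0,0,0.3,-0.048,0,-0.045,0,0,0,0.3]}}

```text
time: 16.05
tool_pos: [0.5614, -0.0124, 0.121]
tcp_rot: [2.166, 2.275, 0.001]
wrist_force: [0.1, -0.4, -0.3]
width: 0.649
grip_force: 0.0
```

```bash
python3 -c "
from h import *
delta(.564,-.0115,.077,1.63)
c=read_camera('wrist'); im=c['color'];cv2.imwrite('pics/w4.png',im)
for n,p in [('p1',(.561,.0368,.092)),('p2',(.564,-.0111,.092))]: print(n,proj(c,p))"
```

```text
d [0.0008 0.0027 0.044 ] rot [ 0.  -0.  -0.6] yaw 1.62 pos [ 0.5614 -0.0124  0.121 ] F [ 0.1 -0.4 -0.3] t 16.05
p1 (np.float64(321.6678127985369), np.float64(151.96473913787634))
p2 (np.float64(322.7658261608869), np.float64(255.0621282994171))
```

View pics/w4.png

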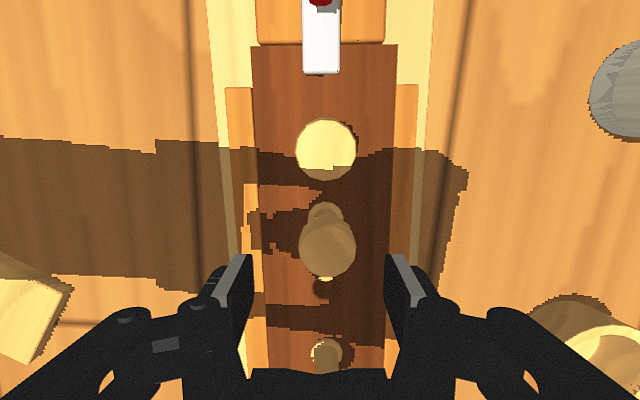

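Peg 1 stands home at (326,149), and peg 2's head at (327,248) is between the fingers, about 2 mm further +x than predicted.

{"op": "jog_arm", "data": {"deltas": [0.002,0.004,0.03,0,0,0,0.3,0.002,0.004,0.044,0,0,0,0.3,0.002,0.004,0.044,0,0,0,0.3,0.002,0.004,0.044,0,0,0,-0.4,0.002,0.004,0.044,0,0,0,-1,0.002,0.004,0.044,0,0,0,-1,0.002,0.004,0.044,0,0,0,-1,0.002,0.004,0.044,0,0,0,-1]}}

```text
time: 16.9
tool_pos: [0.5657, -0.0095, 0.0779]
tcp_rot: [2.163, 2.277, 0.002]
wrist_force: [-0.3, 0.0, 2.7]
width: 0.31
grip_force: 39.3
```

{"op": "jog_arm", "data": {"deltas": [0,0,-0.001,0,0,0,-1,0,0,-0.0015,0,0,0,-1,0,0,-0.002,0,0,0,-1,0,0,-0.0025,0,0,0,-1,0,0,-0.003,0,0,0,-1,0,0,-0.003,0,0,0,-1]}}

```text
time: 17.5
tool_pos: [0.5651, -0.0095, 0.08]
tcp_rot: [-2.164, -2.278, 0.0]
wrist_force: [0.7, 0.5, -1.2]
width: 0.313
grip_force: 39.3
```

{"op": "jog_arm", "data": {"deltas": [0,0,-0.0005,0,0,0,-1,0,0,-0.001,0,0,0,-1,0,0,-0.0015,0,0,0,-1,0,0,-0.0015,0,0,0,-1,0,0,-0.0015,0,0,0,-1]}}

```text
time: 18.0
tool_pos: [0.5651, -0.0095, 0.0815]
tcp_rot: [2.164, 2.278, 0.0]
wrist_force: [0.6, 1.0, -0.6]
width: 0.317
grip_force: 39.3
```

Peg 2 rises with no force, so its glue has failed. I'll lift it out and check the tray.

{"op": "jog_arm", "data": {"deltas": [0,0,-0.01,0,0,0,-1,0,0,-0.02,0,0,0,-1,0,0,-0.03,0,0,0,-1,0,0,-0.06,0,0,0,-1,0,0,-0.1,0,0,0,-1,0,0,-0.1,0,0,0,-1], "squeeze": 40}}

```text
time: 18.6
tool_pos: [0.5697, -0.0098, 0.1894]
tcp_rot: [2.157, 2.271, 0.013]
wrist_force: [0.1, -0.1, 0.1]
width: 0.313
grip_force: 39.9
```

```bash
cat >> h.py <<'E'
def tray(lo=140,hi=262):
    c=read_camera("top"); hsv=cv2.cvtColor(c["color"],cv2.COLOR_BGR2HSV)
    b=((hsv[...,0]>100)&(hsv[...,0]<125)&(hsv[...,1]>120)).astype(np.uint8); b[:,:lo]=0;b[:,hi:]=0;b[:150]=0;b[300:]=0
    x=max(cv2.findContours(b,0,2)[0],key=cv2.contourArea); r=cv2.minAreaRect(x); P=np.array([ray(c,*p,.045)[:2] for p in cv2.boxPoints(r)])
    print("tray",np.round(P,3).tolist(),np.round(P.mean(0),3)); return P.mean(0)
E
python3 -c "
from h import *
delta(.53,.33,.18,1.63); tray()
c=read_camera('scene'); cv2.imwrite('pics/s1.png',c['color'][80:320,180:500])"
```

```text
d [ 0.3414 -0.0223  0.0086] rot [ 0.7  0.1 -0.4] yaw 1.622 pos [ 0.5697 -0.0098  0.1894] F [ 0.1 -0.1  0.1] t 18.6
tray [[0.6, 0.391], [0.625, 0.21], [0.48, 0.188], [0.455, 0.367]] [0.54  0.289]
```

View pics/s1.png

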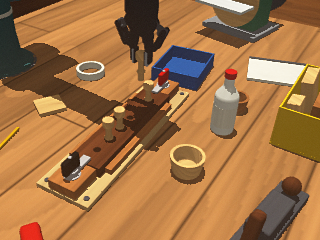

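The tray has been knocked about 4 cm towards the jig, to (0.540, 0.289). Peg 2 is in the grip, at about (143,65) in the crop. I'll place it at the new tray position.

{"op": "jog_arm", "data": {"deltas": [0.33,-0.017,0,0,0,0,-1,0.33,-0.017,0,0,0,0,-1,0.33,-0.017,0,0,0,0,-1,0.33,-0.017,0,0,0,0,-1,0.33,-0.017,0,0,0,0,-1,0.33,-0.017,0,0,0,0,-1,0.33,-0.017,0,0,0,0,-1,0.33,-0.017,0,0,0,0,-1]}}

```text
time: 19.5
tool_pos: [0.5294, 0.3228, 0.18]
tcp_rot: [-2.157, -2.281, 0.002]
wrist_force: [-0.2, -0.9, -0.6]
width: 0.31
grip_force: 39.9
```

{"op": "jog_arm", "data": {"deltas": [0,0,0.04,0,0,0,-1,0,0,0.08,0,0,0,-1,0,0,0.1,0,0,0,-1,0,0,0.112,0,0,0,-1,0,0,0.116,0,0,0,-1,0,0,0.116,0,0,0,-1]}}

```text
time: 20.1
tool_pos: [0.5307, 0.3182, 0.0667]
tcp_rot: [-2.164, -2.277, 0.004]
wrist_force: [-3.2, -1.7, 6.6]
width: 0.313
grip_force: 43.3
```

{"op": "jog_arm", "data": {"deltas": [0,0,-0.001,0,0,0,-0.3,0,0,-0.001,0,0,0,0.2,0,0,-0.001,0,0,0,0.3,0,0,-0.05,0,0,0,0.3,0,0,-0.09,0,0,0,0.3,0,0,-0.09,0,0,0,0.3]}}

```text
time: 20.7
tool_pos: [0.5356, 0.3215, 0.163]
tcp_rot: [2.161, 2.275, 0.019]
wrist_force: [1.0, 0.0, 1.3]
width: 0.649
grip_force: 0.0
```

```bash
python3 -c "
from h import *
delta(.571,-.107,.13,1.63)
c=read_camera('wrist'); cv2.imwrite('pics/w5.png',c['color'])"
```

```text
d [-0.4299  0.013   0.0307] rot [ 0.7 -0.3 -0.5] yaw 1.622 pos [0.5356 0.3215 0.163 ] F [1.  0.  1.3] t 20.7
```

View pics/w5.png

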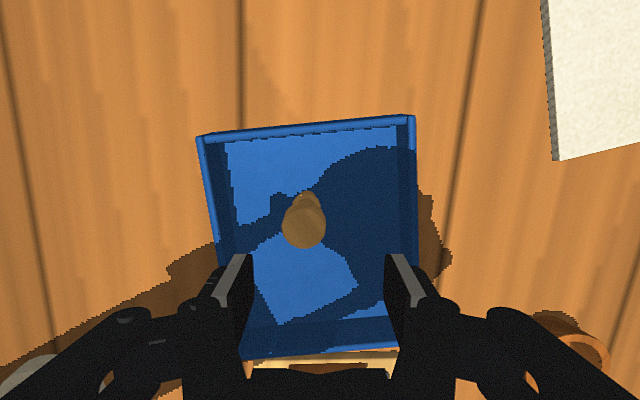

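Peg 2 stands released in the middle of the tray at (304,221). Peg 4 is next, since hole 3 is empty.

{"op": "jog_arm", "data": {"deltas": [-0.429,0.015,0,0,0,0,0.3,-0.429,0.015,0,0,0,0,0.3,-0.429,0.015,0,0,0,0,0.3,-0.429,0.015,0,0,0,0,0.3,-0.429,0.015,0,0,0,0,0.3,-0.429,0.015,0,0,0,0,0.3,-0.429,0.015,0,0,0,0,0.3,-0.429,0.015,0,0,0,0,0.3]}}

```text
time: 21.55
tool_pos: [0.5644, -0.0812, 0.1538]
tcp_rot: [-2.162, -2.276, 0.002]
wrist_force: [0.7, 1.7, -0.5]
width: 0.652
grip_force: 0.0
```

{"op": "jog_arm", "data": {"deltas": [0,0,0,0,0,0,0.3,-0.03,0,0,0,0,0,0.3,-0.03,0,0,0,0,0,0.3]}}

```text
time: 21.85
tool_pos: [0.5664, -0.1113, 0.154]
tcp_rot: [-2.166, -2.274, 0.003]
wrist_force: [-0.2, -0.2, 0.3]
width: 0.653
grip_force: 0.0
```

```bash
python3 -c "
from h import *
delta(.572,-.106,.077,1.625)
c=read_camera('wrist'); im=c['color']; hsv=cv2.cvtColor(im,cv2.COLOR_BGR2HSV)
m=cv2.inRange(hsv,(12,60,150),(30,170,255)); m[:,:250]=0;m[:,395:]=0
n,l,st,ce=cv2.connectedComponentsWithStats(m)
for i in range(1,n):
  if st[i,4]>250: print(st[i],ce[i].round(1),ray(c,*ce[i],.092).round(4))
print(proj(c,(.572,-.106,.092)),proj(c,(.561,.037,.092)))
tray()"
```

```text
d [0.005 0.006 0.077] rot [-0.1  0.  -0.3] yaw 1.62 pos [ 0.5664 -0.1113  0.154 ] F [-0.2 -0.2  0.3] t 21.85
[250   0  13 117 820] [255.2  63.7] [ 0.5317 -0.0247  0.092 ]
[385  24  10 122 596] [390.4  94.8] [ 0.5994 -0.036   0.092 ]
[314  46  23  21 362] [325.3  56.2] [ 0.5658 -0.0197  0.092 ]
[314 117  23  22 311] [325.8 126.2] [ 0.5679 -0.0529  0.092 ]
[250 146  17 102 610] [257.3 196.9] [ 0.5329 -0.092   0.092 ]
[ 304  185   48   61 2033] [326.8 217.7] [ 0.5712 -0.102   0.092 ]
[ 305  250   46   69 1902] [326.7 291.1] [ 0.5736 -0.147   0.092 ]
[ 250  280   29   98 1043] [260.5 344.9] [ 0.5351 -0.1857  0.092 ]
[376 341  19  38 559] [385.8 356.3] [ 0.6126 -0.1901  0.092 ]
(np.float64(327.9395361406947), np.float64(224.64307973874836)) (np.float64(321.3507073239931), np.float64(-81.88183980196732))
tray [[0.6, 0.391], [0.625, 0.212], [0.48, 0.19], [0.455, 0.367]] [0.54 0.29]
```

{"op": "jog_arm", "data": {"deltas": [0.005,0.006,0.03,0,0,0,0.3,0.005,0.006,0.06,0,0,0,0.3,0.005,0.006,0.077,0,0,0,0.3,0.005,0.006,0.077,0,0,0,0.3,0.005,0.006,0.077,0,0,0,-0.4,0.005,0.006,0.077,0,0,0,-1,0.005,0.006,0.077,0,0,0,-1,0.005,0.006,0.077,0,0,0,-1]}}

```text
time: 22.75
tool_pos: [0.5739, -0.104, 0.0797]
tcp_rot: [2.162, 2.276, 0.002]
wrist_force: [0.2, 1.5, 2.3]
width: 0.311
grip_force: 39.3
```

{"op": "jog_arm", "data": {"deltas": [0,0,-0.001,0,0,0,-1,0,0,-0.0015,0,0,0,-1,0,0,-0.002,0,0,0,-1,0,0,-0.0025,0,0,0,-1,0,0,-0.003,0,0,0,-1,0,0,-0.003,0,0,0,-1]}}

```text
time: 23.35
tool_pos: [0.573, -0.104, 0.0815]
tcp_rot: [2.164, 2.278, 0.0]
wrist_force: [-0.1, 0.1, 0.6]
width: 0.314
grip_force: 39.3
```

{"op": "jog_arm", "data": {"deltas": [0,0,-0.0005,0,0,0,-1,0,0,-0.001,0,0,0,-1,0,0,-0.0015,0,0,0,-1,0,0,-0.0015,0,0,0,-1,0,0,-0.0015,0,0,0,-1]}}

```text
time: 23.85
tool_pos: [0.573, -0.1039, 0.0831]
tcp_rot: [2.164, 2.278, 0.0]
wrist_force: [0.3, 1.3, 0.1]
width: 0.313
grip_force: 39.3
```

Peg 4 slides out freely too. I'll lift it and take it to the tray.

{"op": "jog_arm", "data": {"deltas": [0,0,-0.01,0,0,0,-1,0,0,-0.02,0,0,0,-1,0,0,-0.03,0,0,0,-1,0,0,-0.06,0,0,0,-1,0,0,-0.1,0,0,0,-1,0,0,-0.1,0,0,0,-1]}}

```text
time: 24.45
tool_pos: [0.5771, -0.1049, 0.1909]
tcp_rot: [2.156, 2.27, 0.01]
wrist_force: [0.3, 0.0, 0.5]
width: 0.315
grip_force: 40.6
```

```bash
python3 -c "
from h import *
tray();delta(.545,.262,.069,1.625)"
```

```text
tray [[0.6, 0.391], [0.625, 0.212], [0.48, 0.19], [0.455, 0.367]] [0.54 0.29]
d [ 0.368  -0.0128  0.1182] rot [ 0.5  0.1 -0.2] yaw 1.622 pos [ 0.5757 -0.1046  0.1882] F [ 0.5 -1.  -0.6] t 24.5
```

{"op": "jog_arm", "data": {"deltas": [0.368,-0.012,0,0,0,0,-1,0.368,-0.012,0,0,0,0,-1,0.368,-0.012,0,0,0,0,-1,0.368,-0.012,0,0,0,0,-1,0.368,-0.012,0,0,0,0,-1,0.368,-0.012,0,0,0,0,-1,0.368,-0.012,0,0,0,0,-1,0.368,-0.012,0,0,0,0,-1]}}

```text
time: 25.3
tool_pos: [0.5405, 0.2668, 0.1824]
tcp_rot: [-2.159, -2.28, 0.001]
wrist_force: [0.5, -0.4, -0.6]
width: 0.317
grip_force: 40.6
```

{"op": "jog_arm", "data": {"deltas": [0,0,0,0,0,0,-1,0,0,0.04,0,0,0,-1,0,0,0.08,0,0,0,-1,0,0,0.1,0,0,0,-1,0,0,0.108,0,0,0,-1,0,0,0.108,0,0,0,-1]}}

```text
time: 25.9
tool_pos: [0.5411, 0.2612, 0.0734]
tcp_rot: [-2.164, -2.276, 0.005]
wrist_force: [0.7, 0.0, -0.2]
width: 0.312
grip_force: 40.6
```

{"op": "jog_arm", "data": {"deltas": [0,0,0.002,0,0,0,-1,0,0,0.003,0,0,0,-1,0,0,0.003,0,0,0,-0.3,0,0,0.003,0,0,0,0.2,0,0,0.003,0,0,0,0.3,0,0,-0.05,0,0,0,0.3,0,0,-0.09,0,0,0,0.3,0,0,-0.09,0,0,0,0.3]}}

```text
time: 26.7
tool_pos: [0.5468, 0.2652, 0.1732]
tcp_rot: [2.159, 2.274, 0.02]
wrist_force: [1.7, 0.7, 1.0]
width: 0.65
grip_force: 0.0
```

```bash
python3 -c "
from h import *
delta(.575,-.153,.15,1.625)
c=read_camera('wrist'); cv2.imwrite('pics/w6.png',c['color'])"
```

```text
d [-0.4192  0.0062  0.0212] rot [ 0.8 -0.3 -0.1] yaw 1.623 pos [0.5468 0.2652 0.1732] F [1.7 0.7 1. ] t 26.7
```

View pics/w6.png

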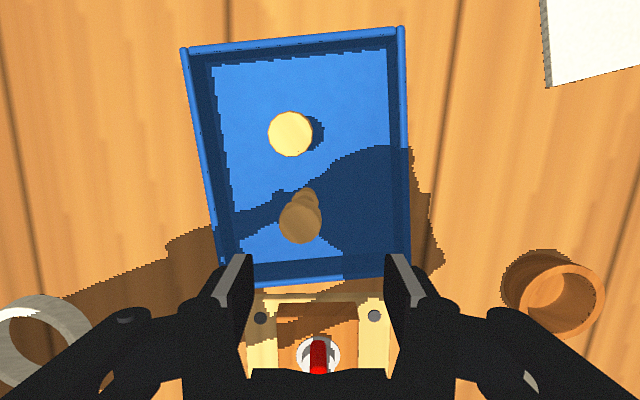

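Pegs 2 (290,134) and 4 (300,217) both stand released in the tray. Peg 5 is next.

{"op": "jog_arm", "data": {"deltas": [-0.4,0.006,0,0,0,0,0.3,-0.4,0.006,0,0,0,0,0.3,-0.4,0.006,0,0,0,0,0.3,-0.4,0.006,0,0,0,0,0.3,-0.4,0.006,0,0,0,0,0.3,-0.4,0.006,0,0,0,0,0.3,-0.4,0.006,0,0,0,0,0.3,-0.4,0.006,0,0,0,0,0.3]}}

```text
time: 27.55
tool_pos: [0.5676, -0.1378, 0.1637]
tcp_rot: [-2.162, -2.277, 0.001]
wrist_force: [0.7, 0.4, 0.2]
width: 0.649
grip_force: 0.0
```

{"op": "jog_arm", "data": {"deltas": [-0.019,0,0,0,0,0,0.3,-0.019,0,0,0,0,0,0.3,-0.019,0,0,0,0,0,0.3]}}

```text
time: 27.85
tool_pos: [0.5687, -0.155, 0.1637]
tcp_rot: [-2.164, -2.275, 0.001]
wrist_force: [0.3, 0.8, 0.2]
width: 0.648
grip_force: 0.0
```

```bash
python3 -c "
from h import *
delta(.5745,-.153,.077,1.625)
c=read_camera('wrist'); im=c['color']; hsv=cv2.cvtColor(im,cv2.COLOR_BGR2HSV)
m=cv2.inRange(hsv,(12,60,150),(30,170,255)); m[:,:270]=0;m[:,380:]=0
n,l,st,ce=cv2.connectedComponentsWithStats(m)
for i in range(1,n):
  if st[i,4]>250: print(st[i],ce[i].round(1),ray(c,*ce[i],.092).round(4))
print(proj(c,(.5745,-.153,.092)))"
```

```text
d [0.0016 0.0061 0.0867] rot [-0.1 -0.1 -0.2] yaw 1.621 pos [ 0.5687 -0.155   0.1637] F [0.3 0.8 0.2] t 27.85
[316  54  20  22 349] [325.5  64.5] [ 0.5684 -0.0661  0.092 ]
[ 305  189   45   57 1682] [326.4 220.9] [ 0.5737 -0.1507  0.092 ]
[270 289  17  79 889] [276.6 333.7] [ 0.5462 -0.2279  0.092 ]
[368 301  12  67 607] [374.  339.2] [ 0.6086 -0.2288  0.092 ]
(np.float64(327.59980095596916), np.float64(224.74114672000405))
```

{"op": "jog_arm", "data": {"deltas": [0.001,0.005,0.04,0,0,0,0.3,0.001,0.005,0.07,0,0,0,0.3,0.001,0.005,0.087,0,0,0,0.3,0.001,0.005,0.087,0,0,0,0.3,0.001,0.005,0.087,0,0,0,-0.4,0.001,0.005,0.087,0,0,0,-1,0.001,0.005,0.087,0,0,0,-1,0.001,0.005,0.087,0,0,0,-1]}}

```text
time: 28.7
tool_pos: [0.5757, -0.154, 0.0795]
tcp_rot: [2.162, 2.276, 0.002]
wrist_force: [-0.1, 0.6, 1.1]
width: 0.312
grip_force: 39.4
```

{"op": "jog_arm", "data": {"deltas": [0,0,-0.001,0,0,0,-1,0,0,-0.0015,0,0,0,-1,0,0,-0.002,0,0,0,-1,0,0,-0.0025,0,0,0,-1,0,0,-0.003,0,0,0,-1,0,0,-0.003,0,0,0,-1]}}

```text
time: 29.3
tool_pos: [0.5746, -0.1539, 0.081]
tcp_rot: [2.164, 2.278, 0.0]
wrist_force: [1.3, -0.6, -1.2]
width: 0.314
grip_force: 39.4
```

{"op": "jog_arm", "data": {"deltas": [0,0,-0.0005,0,0,0,-1,0,0,-0.001,0,0,0,-1,0,0,-0.0015,0,0,0,-1,0,0,-0.0015,0,0,0,-1]}}

```text
time: 29.7
tool_pos: [0.5746, -0.1539, 0.0826]
tcp_rot: [2.164, 2.278, 0.0]
wrist_force: [2.0, 0.9, -0.2]
width: 0.311
grip_force: 39.4
```

Peg 5 comes out with no resistance as well. It goes in the tray beside the others.

{"op": "jog_arm", "data": {"deltas": [0,0,-0.01,0,0,0,-1,0,0,-0.02,0,0,0,-1,0,0,-0.03,0,0,0,-1,0,0,-0.06,0,0,0,-1,0,0,-0.1,0,0,0,-1,0,0,-0.1,0,0,0,-1]}}

```text
time: 30.3
tool_pos: [0.5786, -0.1553, 0.1905]
tcp_rot: [2.156, 2.27, 0.008]
wrist_force: [1.1, -0.4, 1.5]
width: 0.309
grip_force: 40.1
```

```bash
python3 -c "
from h import *
tray();delta(.58,.293,.069,1.625)"
```

```text
tray [[0.6, 0.391], [0.625, 0.212], [0.48, 0.19], [0.455, 0.367]] [0.54 0.29]
d [0.4475 0.0249 0.1176] rot [ 0.5  0.2 -0.2] yaw 1.622 pos [ 0.5772 -0.1548  0.1878] F [ 0.6 -0.3 -1.5] t 30.35
```

{"op": "jog_arm", "data": {"deltas": [0.4,0.027,0,0,0,0,-1,0.4,0.027,0,0,0,0,-1,0.4,0.027,0,0,0,0,-1,0.4,0.027,0,0,0,0,-1,0.4,0.027,0,0,0,0,-1,0.4,0.027,0,0,0,0,-1,0.4,0.027,0,0,0,0,-1,0.4,0.027,0,0,0,0,-1]}}

```text
time: 31.15
tool_pos: [0.5798, 0.2477, 0.1818]
tcp_rot: [-2.163, -2.278, 0.003]
wrist_force: [1.3, 0.0, -0.2]
width: 0.307
grip_force: 40.1
```

{"op": "jog_arm", "data": {"deltas": [0.048,0,0,0,0,0,-1,0.048,0,0,0,0,0,-1,0.048,0,0,0,0,0,-1]}}

```text
time: 31.45
tool_pos: [0.5773, 0.2948, 0.1815]
tcp_rot: [-2.16, -2.281, 0.004]
wrist_force: [0.8, -0.1, -0.5]
width: 0.315
grip_force: 40.1
```

```bash
python3 -c "
from h import *
delta(.58,.293,.069,1.625)"
```

```text
d [-0.0018  0.0028  0.1125] rot [-0.1  0.1  0. ] yaw 1.625 pos [0.5773 0.2948 0.1815] F [ 0.8 -0.1 -0.5] t 31.45
```

{"op": "jog_arm", "data": {"deltas": [0,0.003,0.04,0,0,0,-1,0,0.003,0.08,0,0,0,-1,0,0.003,0.1,0,0,0,-1,0,0.003,0.108,0,0,0,-1,0,0.003,0.111,0,0,0,-1,0,0.003,0.112,0,0,0,-1,0,0.003,0.112,0,0,0,-1]}}

```text
time: 32.15
tool_pos: [0.5827, 0.2943, 0.0723]
tcp_rot: [2.163, 2.276, 0.004]
wrist_force: [-0.5, -0.2, -1.2]
width: 0.316
grip_force: 40.1
```

{"op": "jog_arm", "data": {"deltas": [0,0,0,0,0,0,-0.3,0,0,0,0,0,0,-0.2,0,0,0,0,0,0,-0.15,0,0,-0.04,0,0,0,-0.15,0,0,-0.09,0,0,0,-0.15,0,0,-0.12,0,0,0,0,0,0,-0.12,0,0,0,0]}}

```text
time: 32.85
tool_pos: [0.5852, 0.2961, 0.1982]
tcp_rot: [2.16, 2.275, 0.018]
wrist_force: [0.4, 0.0, 0.7]
width: 0.502
grip_force: 0.0
```

```bash
python3 -c "
from h import *
delta(.556,.127,.2,1.633)
c=read_camera('wrist'); cv2.imwrite('pics/w7.png',c['color'])"
```

```text
d [-0.1673 -0.0379 -0.0031] rot [ 0.7 -0.3 -0.6] yaw 1.622 pos [0.5852 0.2961 0.1982] F [0.4 0.  0.7] t 32.85
```

View pics/w7.png

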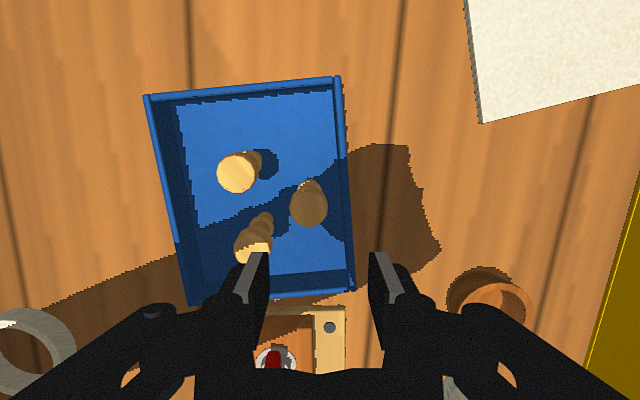

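All three failed pegs stand in the tray, at (238,173), (308,205) and (253,240). Next I'll open the red hold-down.

{"op": "jog_arm", "data": {"deltas": [-0.168,-0.037,0,0,0,0,0,-0.168,-0.037,0,0,0,0,0,-0.168,-0.037,0,0,0,0,0,-0.168,-0.037,0,0,0,0,0,-0.168,-0.037,0,0,0,0,0,-0.168,-0.037,0,0,0,0,0]}}

```text
time: 33.5
tool_pos: [0.5524, 0.1242, 0.1893]
tcp_rot: [-2.164, -2.275, 0.002]
wrist_force: [-0.9, 0.3, -0.7]
width: 0.499
grip_force: 0.0
```

```bash
python3 -c "
from h import *
delta(.557,.1265,.073,1.633)
c=read_camera('wrist'); im=c['color']
hsv=cv2.cvtColor(im,cv2.COLOR_BGR2HSV)
m=(((hsv[...,0]<4)|(hsv[...,0]>175))&(hsv[...,1]>200)).astype(np.uint8)
n,l,st,ce=cv2.connectedComponentsWithStats(m)
print(proj(c,(.557,.1265,.0825)))
for i in range(1,n):
  if st[i,4]>150: print(st[i],ce[i],ray(c,*ce[i],.0825))"
```

```text
d [0.002  0.0049 0.1163] rot [-0.1 -0.  -0.7] yaw 1.621 pos [0.5524 0.1242 0.1893] F [-0.9  0.3 -0.7] t 33.5
(np.float64(324.5316213439164), np.float64(207.51414224843322))
[ 314  164   18   73 1068] [322.57677903 198.94662921] [0.55535906 0.13241565 0.0825    ]
```

{"op": "jog_arm", "data": {"deltas": [0.002,0.004,0.04,0,0,0,0,0.002,0.004,0.08,0,0,0,0,0.002,0.004,0.107,0,0,0,0,0.002,0.004,0.116,0,0,0,0,0.002,0.004,0.116,0,0,0,-0.4,0.002,0.004,0.116,0,0,0,-1,0.002,0.004,0.116,0,0,0,-1,0.002,0.004,0.116,0,0,0,-1]}}

```text
time: 34.35
tool_pos: [0.5557, 0.1274, 0.0754]
tcp_rot: [-2.161, -2.277, 0.002]
wrist_force: [-5.2, 2.2, -1.4]
width: 0.139
grip_force: 41.0
```

{"op": "jog_arm", "data": {"deltas": [0,0,0,0,0,-8,-1,0,0,0,0,0,-16,-1,0,0,0,0,0,-24,-1,0,0,-0.001,0,0,-32,-1,0,0,-0.001,0,0,-40,-1,0,0,-0.002,0,0,-48,-1,0,0,-0.002,0,0,-56,-1,0,0,-0.003,0,0,-64,-1]}}

```text
time: 35.15
tool_pos: [0.5558, 0.1278, 0.0778]
tcp_rot: [-0.619, -3.078, -0.002]
wrist_force: [-1.3, 3.2, -9.8]
width: 0.143
grip_force: 39.6
```

{"op": "jog_arm", "data": {"deltas": [0,0,0,0,0,-8,-1,0,0,0,0,0,-16,-1,0,0,0,0,0,-22,-1,0,0,0,0,0,-27,-1,0,0,0,0,0,-27,-1]}}

```text
time: 35.65
tool_pos: [0.5559, 0.128, 0.0785]
tcp_rot: [0.11, -3.138, -0.003]
wrist_force: [-3.7, 3.8, -2.3]
width: 0.15
grip_force: 40.7
```

```bash
python3 -c "
from h import *
delta(.557,.1265,.073,3.204);print(readout.read_state()['torque'])"
```

```text
d [-0.001  -0.0016  0.0055] rot [ 0.1 -0.1  0.4] yaw -3.072 pos [0.5559 0.128  0.0785] F [-3.7  3.8 -2.3] t 35.65
[ 0.75328304  0.88543486 -0.06619031]
```

{"op": "jog_arm", "data": {"deltas": [0,0,0,0,0,0,0,0,0,0,0,0,0,0,0,0,-0.05,0,0,0,0,0,0,-0.1,0,0,0,0,0,0,-0.13,0,0,0,0,0,0,-0.13,0,0,0,0]}}

```text
time: 36.25
tool_pos: [0.5621, 0.1274, 0.216]
tcp_rot: [-0.107, 3.125, 0.003]
wrist_force: [0.5, -0.2, -0.1]
width: 0.498
grip_force: 0.0
```

```bash
python3 -c "
from h import *
delta(.581,-.2915,.2,1.61)"
```

```text
d [ 0.0101 -0.4193  0.0152] rot [ 0.8  0.6 91.7] yaw -3.073 pos [0.5621 0.1274 0.216 ] F [ 0.5 -0.2 -0.1] t 36.25
```

{"op": "jog_arm", "data": {"deltas": [0.01,-0.419,0,0,0,91,0,0.01,-0.419,0,0,0,91,0,0.01,-0.419,0,0,0,91,0,0.01,-0.419,0,0,0,91,0,0.01,-0.419,0,0,0,91,0,0.01,-0.419,0,0,0,91,0,0.01,-0.419,0,0,0,91,0,0.01,-0.419,0,0,0,91,0]}}

```text
time: 37.05
tool_pos: [0.5749, -0.2753, 0.2075]
tcp_rot: [1.692, 2.646, 0.0]
wrist_force: [1.1, -0.5, -0.2]
width: 0.496
grip_force: 0.0
```

```bash
python3 -c "
from h import *
delta(.581,-.2915,.2,1.61)"
```

```text
d [-0.0173 -0.0013  0.0075] rot [ 0.   0.  22.6] yaw 2.004 pos [ 0.5749 -0.2753  0.2075] F [ 1.1 -0.5 -0.2] t 37.05
```

{"op": "jog_arm", "data": {"deltas": [-0.017,-0.001,0,0,0,22,0,-0.017,-0.001,0,0,0,22,0,-0.017,-0.001,0,0,0,22,0,-0.017,-0.001,0,0,0,22,0,-0.017,-0.001,0,0,0,22,0]}}

```text
time: 37.55
tool_pos: [0.5813, -0.2888, 0.2073]
tcp_rot: [2.156, 2.285, -0.0]
wrist_force: [0.3, 1.1, -0.1]
width: 0.502
grip_force: 0.0
```

```bash
python3 -c "
from h import *
delta(.581,-.292,.073,1.625)
c=read_camera('wrist'); im=c['color']
hsv=cv2.cvtColor(im,cv2.COLOR_BGR2HSV)
m=(hsv[...,2]<45).astype(np.uint8); m[:120]=0;m[245:]=0;m[:,:290]=0;m[:,350:]=0
n,l,st,ce=cv2.connectedComponentsWithStats(m)
print(proj(c,(.581,-.292,.0825)))
for i in range(1,n):
  if st[i,4]>150: print(st[i],ce[i],ray(c,*ce[i],.0825))"
```

```text
d [-0.0031 -0.0005  0.1343] rot [0.  0.  0.2] yaw 1.629 pos [ 0.5813 -0.2888  0.2073] F [ 0.3  1.1 -0.1] t 37.55
(np.float64(316.7482936741009), np.float64(207.46220518416027))
[311 168  17  68 852] [319.68309859 202.74765258] [ 0.58292712 -0.28831898  0.0825    ]
```

{"op": "jog_arm", "data": {"deltas": [-0.002,0.001,0.05,0,0,0,0,-0.002,0.001,0.1,0,0,0,0,-0.002,0.001,0.125,0,0,0,0,-0.002,0.001,0.134,0,0,0,0,-0.002,0.001,0.134,0,0,0,-0.4,-0.002,0.001,0.134,0,0,0,-1,-0.002,0.001,0.134,0,0,0,-1,-0.002,0.001,0.134,0,0,0,-1]}}

```text
time: 38.4
tool_pos: [0.5828, -0.2913, 0.0754]
tcp_rot: [2.157, 2.282, -0.0]
wrist_force: [-4.7, -0.0, 2.4]
width: 0.142
grip_force: 42.1
```

{"op": "jog_arm", "data": {"deltas": [0,0,0,0,0,-8,-1,0,0,0,0,0,-16,-1,0,0,0,0,0,-24,-1,0,0,-0.001,0,0,-32,-1,0,0,-0.001,0,0,-40,-1,0,0,-0.002,0,0,-48,-1,0,0,-0.002,0,0,-56,-1,0,0,-0.003,0,0,-64,-1]}}

```text
time: 39.2
tool_pos: [0.5827, -0.2909, 0.0777]
tcp_rot: [0.612, 3.08, -0.0]
wrist_force: [-2.4, -0.8, -3.8]
width: 0.143
grip_force: 41.3
```

{"op": "jog_arm", "data": {"deltas": [0,0,0,0,0,-8,-1,0,0,0,0,0,-16,-1,0,0,0,0,0,-22,-1,0,0,0,0,0,-27,-1,0,0,0,0,0,-27,-1]}}

```text
time: 39.7
tool_pos: [0.5827, -0.2908, 0.0783]
tcp_rot: [-0.114, 3.139, -0.0]
wrist_force: [-5.3, 1.4, 6.7]
width: 0.145
grip_force: 42.6
```

{"op": "jog_arm", "data": {"deltas": [0,0,0,0,0,0,0,0,0,0,0,0,0,0,0,0,-0.05,0,0,0,0,0,0,-0.1,0,0,0,0,0,0,-0.15,0,0,0,0,0,0,-0.17,0,0,0,0,0,0,-0.17,0,0,0,0]}}

```text
time: 40.4
tool_pos: [0.5858, -0.2922, 0.253]
tcp_rot: [-0.113, 3.129, -0.009]
wrist_force: [-0.5, -0.5, -0.2]
width: 0.5
grip_force: 0.0
```

{"op": "jog_arm", "data": {"deltas": [0.15,0,0,0,0,0,0,0.15,0,0,0,0,0,0,0.15,0,0,0,0,0,0,0.15,0,0,0,0,0,0]}}

```text
time: 40.8
tool_pos: [0.4269, -0.3003, 0.2433]
tcp_rot: [0.109, -3.134, -0.005]
wrist_force: [0.1, 0.3, -0.8]
width: 0.501
grip_force: 0.0
```

```bash
python3 -c "
from h import *
delta(.581,-.292,.25,3.2)
c=read_camera('top'); im=c['color']; a=cv2.resize(im[170:270,150:440],None,fx=2.7,fy=2.7)
b=read_camera('scene')['color'][90:290,200:420]; b=cv2.resize(b,(330,300))
o=np.zeros((575,783,3),np.uint8); o[:270]=a; o[270:570,:330]=b
cv2.imwrite('pics/fin.png',o)"
```

```text
d [-0.1543 -0.0024 -0.0077] rot [ 0.2 -0.3  0.7] yaw -3.072 pos [ 0.4269 -0.3003  0.2433] F [ 0.1  0.3 -0.8] t 40.8
```

View pics/fin.png

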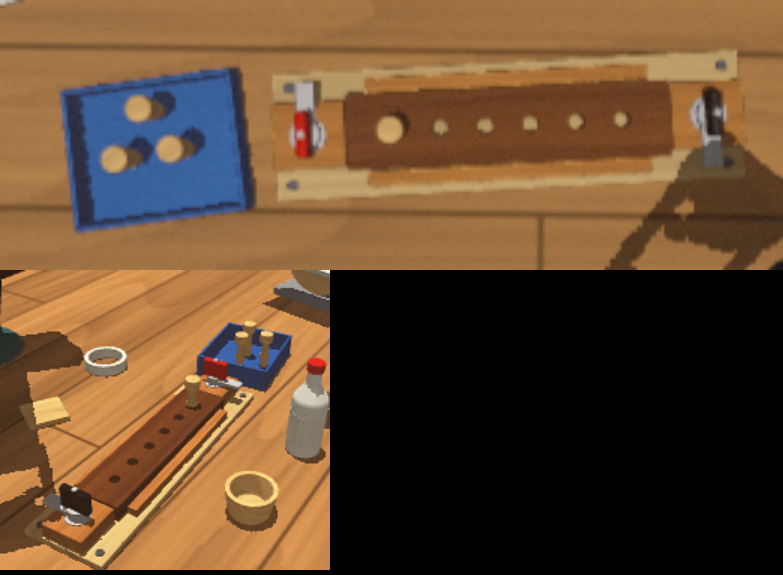

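Both hold-downs are open with their tongues across the jig, at (303,95) and (712,152). Peg 1 stands home at (390,128), three pegs stand in the tray, and the rail is in place. Handing in.

```bash
python3 -c "
from h import *
print(finish_job())"
```

```text
the job is handed in; nothing more can be done
None
```

I handed the job in without a verdict coming back: peg 1 held and is home, though its pull crept to about 23 N instead of the 10 to 15 N asked. Pegs 2, 4 and 5 came out and stand upright in the tray rather than lying flat, holes 3 and 6 had no pegs, and both hold-downs are open again with the rail in the jig.

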